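# Latch the casting mould shut for pouring

### The job

Shut the two-part casting mould ready for pouring: lift the latch's wire loop over the keeper on the swinging half so that its bar drops in behind the keeper's hook, then throw the red handle back and all the way down past its dead point, so that it locks with the mould pulled closed. Let go of it, and leave the other things on the table where they stand.

Things in the scene. Friction and masses are not known exactly. Their poses are not given: they have to be found in the camera images.
- mould_board: Fixed plywood leaf, top 18 mm above the table, with the fixed (right) half of a cream mould. x: from the latch to the mould and its hinge; y: along the latch from handle to keeper; z up. Origin: at table height under the latch's centre line (x = 0), at the parting line. The latch has the leaf's bare front, x -65 to 80 mm; the mould blocks behind stand at x 80 to 225 mm, 88 mm high.
- swing_half (a joint): Swinging (left) leaf with the other mould half and the keeper, on an upright hinge pin 240 mm behind the latch line. 0 = shut; 0.092 rad = ajar, the keeper then 22 mm farther along the board's +y. Its springy silicone liner holds it ajar; shutting it takes about 20 N at the keeper.
- keeper_seat (a point): On the swinging leaf, 63 mm above the table: where the centre of the loop's bar sits when hooked and pulled tight, in the notch under the hook's lip. Axes as the board's, turning with the leaf. The keeper's dark riser block is 30 mm wide (x); its flat top lies 4 mm below this point and runs from 32 mm before it (-y, handle side) to 26 mm past it (+y).
- hook_lip (a point): Top edge of the keeper's hook, at the tip of its overhanging lip: straight above the seat, 13 mm higher. The hook is 26 mm wide (x): a post on the block, 10 to 4 mm before the seat (-y), with a lip 5 mm thick on top reaching to the seat's y. The bar (4 mm radius) must be lifted over it and come down at least 4 mm past it (+y); pulled back, it then slides in under the lip.
- loop_bar (a point): Middle of the loop's cross bar. The loop is a U-bolt of 8 mm round steel rod: two straight legs, 145 mm from point loop_pin to the bar, 52 mm over their outsides (36 mm inside) across x. It turns freely on its pins and starts with its bar lying on the keeper's block, unhooked, on the handle side of the hook. Drawing the lifted bar towards +y swings the handle up with it (5 to 15 N).
- loop_pin (a point): Middle of the pin on the lever that the loop turns on, 35 mm from the latch pivot. At lever angle q it lies from the pivot in the direction 192 degrees minus q, counted from the board's +y up towards +z: locked, it is behind the pivot and 7 mm lower; at q about 1.8 it is above the pivot, and the loop then reaches 8 to 12 mm past the keeper's seat with the mould ajar.
- latch_pivot (a point): Pivot axis of the latch lever (along x), on the latch's steel base on the fixed leaf, 63 mm above the table and 55 mm from the parting line (-y).
- latch_handle (a joint): Angle of the latch lever. 0 = locked: handle level, pointing along the board's -y, on its stop. Grows as the handle is lifted and swung over towards the keeper; 1.57 = upright; 2.1 at most. Stiff: it stays where it is left, unless a hooked loop under pull throws it back up. The dead point with the loop hooked is at 0.21: below it that pull holds the handle down. Takes about 4 N at its end.
- handle_end (a point): Point on the axis of the red handle, 135 mm from the pivot along it and 6 mm above the pivot's level when locked. The handle is a round grip 20 mm thick that ends 25 mm beyond this point and starts 80 mm nearer the pivot. Axes turn with the lever: y points from the handle's end towards the pivot.
- pigment_blue: Small dark pigment bottle with blue label, 44 mm across and 76 mm high, standing right of the mould. Origin at its underside. Leave it standing.
- pigment_black: Small dark pigment bottle with brown label, 44 mm across and 76 mm high, standing left of the mould. Origin at its underside. Leave it standing.
- base_bottle: White square bottle with black cap, 75 x 95 x 222 mm. Origin at its underside. Leave it.
- cup_stack: Stack of white paper cups, 84 mm across, 156 mm high. Origin at its underside. Leave it.
- star_dish: Blue cast star dish, about 145 mm across and 18 mm high. Leave it.
- hex_mould: Cream hexagonal silicone mould, 92 mm across, 34 mm high. Leave it.
- notebook: Blue notebook, 153 x 108 x 18 mm. Leave it.

How it is judged:
By the outcome, as a careful person would: the job done as asked, in the order asked, and still so for the second after the job is handed in, with the robot touching nothing.
It also fails if it takes over 43 s, if anything falls off the work surface, if the arm or the gripper's body presses on something with over 40 N, if the wrist force passes 120 N, or if a joint passes its speed limit or range.

### The arm

A 7-joint arm with a two-finger parallel gripper is mounted at the origin on the work surface. World frame = base frame: x ahead of the robot, y to its left, z up, the work surface at z = 0. Lengths are in m, angles in rad, forces in N, time in s.
With the tool pointing down it reaches from about 0.425 to 0.975 m from the base axis. Payload 16.7 kg.
Tool frame: the origin (TCP) lies on the centre line of the jaws, within the pads' length; the fingertips stand 19 mm ahead of it and the grasp point (between the pads) is the TCP (bot.tip_extent is the z of the fingertips in the tool frame, in m); z points along the fingers, y is the line along which they close (so a half turn about z gives the same grasp; the last joint's range is limited). The gripper opens to 85 mm and grips with 20 to 120 N. Pads are 22 mm wide; open, the fingers measure 114 mm over their backs; the gripper's body (76 mm by 85 mm) begins 54 mm behind the grasp point. The pads swing forward as they close: fully open they stand 13 mm farther back than shut.
Start: joints at [-0.149, 0.426, 0.074, 1.606, -0.034, 1.111, -0.067], TCP at [0.675, -0, 0.25] pointing down, gripper open.
Joint ranges: [-2.85, 2.85], [-0.5, 2.14], [-1.23, 1.37], [0.21, 2.46], [-1.02, 4.16], [0.16, 2.05], [-2.73, 2.73]. Speed limits (rad/s): [1.89, 1.89, 2.39, 2.39, 3.01, 3.01, 3.01].

### API

Orientations are given as a rotation vector (axis times angle).
In Python, from rig import bot, cams, job gives the robot as it stands.
- The arm moves only by the tool carry_out, never from a script. Its arguments are lists of equal length, an entry for each row: "gripper": the opening in per cent of the stroke, from 0 (shut) to 100 (fully open); "linear": the shift along the tool's x, y, z in m, a list of three; "dr": the turn, a rotation vector about the tool's x, y, z in rad, a list of three. A call has 1 to 8 rows; each row is the pose to reach, as a shift and turn from the pose commanded when the call began, along the tool's axes at that moment; what a row does not reach only later rows make up. A row lasts 1/10 s, in which the tool goes at most 50 mm and 8.59 degrees, less where a joint would pass 70% of its speed; a pose out of reach is approached as far as the arm can. A call with a gripper value outside its range is refused whole. The fingers move at their own pace and stop on an object; "grip_force" is the grip in N (left out, the last holds). Time passes only in rows, so rows that repeat a pose let the fingers close. It gives the time, the measured TCP pose, the force, the opening and the grip force at its end, in the units of the state.
- bot.get_state(): the state, without advancing time (a new reading comes with each control period).
- cams.grab_frame(name): name is "scene" or "side" or "wrist"; returns the picture (400x640x3 uint8, red, green, blue); there is no depth.
- cams.calibration(name): a dict with "fx", "fy", "cx", "cy" (pixels), "dist_coeffs" ([k1, k2, p1, p2, k3] as OpenCV has them; the pictures are not rectified), "xyz" and "attitude" of the camera in the world. Camera axes: x right, y up, looking along -z (the intrinsics and any distortion apply to the point x, -y, -z); pixel columns grow to the right and rows downward; lengths in m; the calibration is good to about 2 mm. A picture is of the moment at which its call begins: read the wrist's pose just before it. calibration takes no time and is no camera call; for the wrist camera it gives the pose at the moment of the call.
- job.hand_in(): hands the job in; it is judged then, once.
Trained networks look in the newest picture that a camera, given by its name, has taken for a name from the list of things; names that differ only in an ending like _2 or _b are one class to them, and where a whole thing is asked for, a point or a joint stands for the part that bears it (a point fixed in the world has none). Each returns a list of dicts, best first, with "p" (0 to 1); they miss things now and then, are a little off and sometimes report something else, mostly with a low value. They report only what shows in the picture. A call takes as long as a camera call.
- cams.trace(camera, query): "mask" (400x640 bool, what is visible of it) and "box" ([left, top, right, bottom] in pixels, round what is visible of it).
- cams.place_of(camera, query): "position" ([column, row] in pixels: a listed point, or the origin of a listed thing).
The state is a dict: "time": time; "q": joint angles; "dq": joint speeds; "joint_torque": joint torques, N m; "tool_pos": TCP position; "eef_rot": TCP orientation; "force": force on the tool from outside, world axes, zero at the start; "moment": the same for the moment, N m; "gripper_width": opening from 0.0 (shut) to 1.0 (fully open); "grasp_force": force on a finger pad.
Only numpy, scipy, OpenCV 4.12 (cv2) and the standard library are available. Lean on these libraries where they do the work, as an engineer would, in place of code of your own. Each camera call takes 0.05 s, during which the arm holds its last target. There are 200 camera calls.

## Working session

There is one attempt and no reset: what is moved stays moved. The work goes in short steps, Python scripts to look and compute and a tool call to move; the robot and the scene stay as the last step left them, time stands still between calls to the robot, and variables do not carry over. Pictures are saved under pics/ and viewed, at most 12 in all, crops included, and the job is handed in when it is done.

Besides the shell and the picture viewer there is one more tool, called after "Request:" as name(argument=value, ...) on one line, values as JSON. carry_out: Moves the arm, as the interface text tells. Its arguments: {"type":"object","properties":{"gripper":{"type":"array","items":{"type":"number"}},"linear":{"type":"array","items":{"type":"array","items":{"type":"number"}}},"dr":{"type":"array","items":{"type":"array","items":{"type":"number"}}},"grip_force":{"type":"number"}},"required":["gripper","linear","dr"]}

```bash
ls; mkdir -p pics
cat > h.py <<'E'
import numpy as np,cv2
from scipy.spatial.transform import Rotation as R
from rig import bot,cams,job
def att(a):
    a=np.array(a,float)
    if a.shape==(3,3): return a
    return (R.from_rotvec(a) if a.size==3 else R.from_quat(a)).as_matrix()
def ray(c,px):
    K=np.array([[c['fx'],0,c['cx']],[0,c['fy'],c['cy']],[0,0,1]])
    u=cv2.undistortPoints(np.array([[px]],float),K,np.array(c['dist_coeffs'],float))[0,0]
    d=att(c['attitude'])@np.array([u[0],-u[1],-1]); return np.array(c['xyz']),d/np.linalg.norm(d)
def onz(c,px,z):
    o,d=ray(c,px); return o+d*(z-o[2])/d[2]
def tri(rs):
    A=0;b=0
    for o,d in rs:
        P=np.eye(3)-np.outer(d,d);A=A+P;b=b+P@o
    return np.linalg.solve(A,b)
def proj(c,p):
    K=np.array([[c['fx'],0,c['cx']],[0,c['fy'],c['cy']],[0,0,1]])
    q=att(c['attitude']).T@(np.array(p)-np.array(c['xyz'])); q=q*[1,-1,-1]
    return cv2.projectPoints(q.reshape(1,3),np.zeros(3),np.zeros(3),K,np.array(c['dist_coeffs'],float))[0][0,0]
def save(im,n): cv2.imwrite('pics/'+n,cv2.cvtColor(im,cv2.COLOR_RGB2BGR))
E
python3 - <<'E'
from h import *
np.set_printoptions(precision=4,suppress=True)
print(bot.get_state())
ims={}
names=['mould_board','keeper_seat','hook_lip','loop_bar','loop_pin','latch_pivot','handle_end','pigment_blue','pigment_black','base_bottle','cup_stack']
Z={'mould_board':0,'keeper_seat':.063,'hook_lip':.076,'latch_pivot':.063,'pigment_blue':0,'pigment_black':0,'base_bottle':0,'cup_stack':0}
for cn in ['scene','side','wrist']:
    im=cams.grab_frame(cn);save(im,cn+'0.png');print(cn,cams.calibration(cn))
obs={}
for cn in ['scene','side','wrist']:
    c=cams.calibration(cn)
    for n in names:
        r=cams.place_of(cn,n)
        for e in r[:1]:
            obs.setdefault(n,[]).append((c,e['position'],e['p']))
            print(cn,n,np.array(e['position']),round(e['p'],2), onz(c,e['position'],Z[n]) if n in Z else '')
for n,l in obs.items():
    l=[x for x in l if x[2]>.4]
    if len(l)>1:
        p=tri([ray(c,x) for c,x,_ in l]);print(n,p,[np.round(proj(c,p)-x,1) for c,x,_ in l])
E
```

```text
pics
{'time': 0.0, 'q': array([-0.1495,  0.4267,  0.0739,  1.6066, -0.0341,  1.1108, -0.0671]), 'dq': array([-0.0005,  0.0007,  0.0007, -0.0003,  0.0012, -0.0008,  0.0005]), 'joint_torque': array([  0.0007, -94.9842,   3.7624, -46.3524,   0.0194,   0.0101,
         0.    ]), 'tool_pos': array([ 0.6746, -0.0001,  0.2496]), 'eef_rot': array([-2.2209, -2.2208,  0.0015]), 'force': array([-0.0655,  0.1607,  0.0938]), 'moment': array([ 0.019 , -0.0277,  0.0313]), 'grasp_force': 0.0, 'gripper_width': 0.9993317479774717}
scene {'fx': 448.48930449850684, 'fy': 448.48930449850684, 'cx': 314.95063175141814, 'cy': 194.29684651515035, 'dist_coeffs': array([0.0397, 0.    , 0.    , 0.    , 0.    ]), 'xyz': array([1.6485, 0.0502, 0.8713]), 'attitude': array([0.7369, 0.7556, 1.5163])}
side {'fx': 415.86150273370333, 'fy': 415.86150273370333, 'cx': 317.3613631109246, 'cy': 207.72517695118114, 'dist_coeffs': array([-0.0066,  0.    ,  0.    ,  0.    ,  0.    ]), 'xyz': array([0.4161, 0.994 , 1.0125]), 'attitude': array([ 0.0803, -1.2052, -2.7623])}
wrist {'fx': 355.3856287450247, 'fy': 355.3856287450247
[... 1989 characters left out ...]
[array([2.4, 2.3]), array([ 1.3, -2.3]), array([-0.6,  2.5])]
loop_bar [0.4862 0.076  0.0498] [array([-1.4,  1.5]), array([-0.7, -0.6]), array([-8.3, -6. ])]
loop_pin [ 0.4827 -0.0638  0.082 ] [array([-0.5,  0.8]), array([-0.4, -0.5]), array([-4.2, -1.9])]
latch_pivot [ 0.4864 -0.035   0.0707] [array([-1.1, -0.1]), array([-0.8,  0.4]), array([-3.6, -2.2])]
handle_end [ 0.4625 -0.15    0.1411] [array([0.3, 0.5]), array([ 0.2, -0.5])]
pigment_blue [ 0.4912 -0.2712 -0.0359] [array([-10.1, -16.9]), array([-34.5,  20.2]), array([-71.8,  21.1])]
pigment_black [0.5885 0.2639 0.0094] [array([-0., -0.]), array([-0.,  0.])]
base_bottle [ 0.4306  0.455  -0.0106] [array([0.2, 0.2]), array([ 0.2, -0.3])]
```

View pics/wrist0.png

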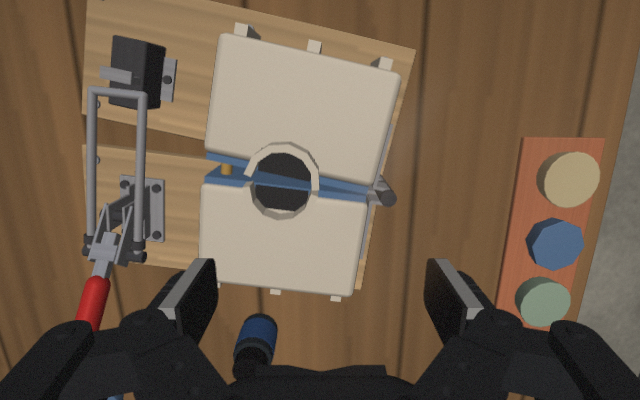

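View pics/scene0.png

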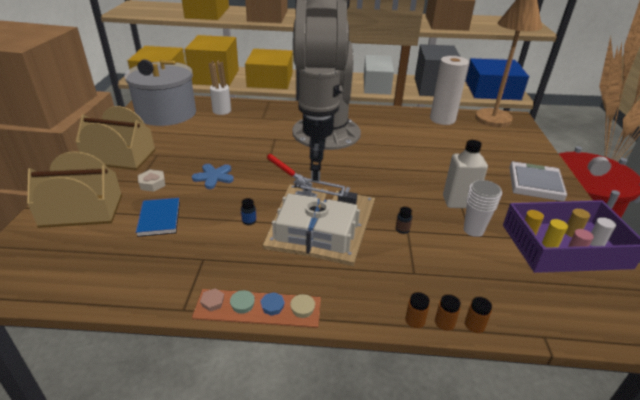

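The wrist view shows the loop legs at (90,90)–(88,240) and (143,95)–(140,250), with the bar near (117,93) just short of the hook. The handle goes off at the lower left, and the board is turned about -10°. I'll move the camera over the latch and then refit from there.

Request:
carry_out(gripper=[100, 100, 100, 100, 100, 100, 100, 100], linear=[[0.01, -0.03, 0], [0.015, -0.06, 0], [0.02, -0.09, 0], [0.025, -0.12, 0], [0.03, -0.15, 0], [0.03, -0.17, 0], [0.03, -0.175, 0], [0.03, -0.175, 0]], dr=[[0, 0, 0.05], [0, 0, 0.1], [0, 0, 0.15], [0, 0, 0.18], [0, 0, 0.18], [0, 0, 0.18], [0, 0, 0.18], [0, 0, 0.18]])

```text
time: 2.6
tool_pos: [0.5, 0.03, 0.2508]
eef_rot: [2.412, 2.013, 0.001]
force: [-0.1, -0.3, 0.1]
gripper_width: 0.998
grasp_force: 0.0
```

```bash
cat > fit.py <<'E'
from h import *
from scipy.optimize import least_squares
np.set_printoptions(precision=4,suppress=True)
N=['mould_board','keeper_seat','hook_lip','loop_bar','loop_pin','latch_pivot','handle_end']
def model(v):
    x0,y0,yaw,q,Y,th,lift=v   # Y: shut seat y ; th: swing ; lift: bar z
    a=np.radians(192)-q
    piv=np.array([0,-.055,.063]);pin=piv+.035*np.array([0,np.cos(a),np.sin(a)])
    s,c=np.sin(th),np.cos(th)
    seat=np.array([.24-.24*c+Y*s,Y*c+.24*s,.063])
    bar=np.array([0,pin[1]+np.sqrt(.145**2-(pin[2]-lift)**2),lift])
    he=piv+np.array([0,-.135*np.cos(q)+.006*np.sin(q),.135*np.sin(q)+.006*np.cos(q)])
    L=dict(mould_board=np.zeros(3),keeper_seat=seat,hook_lip=seat+[0,0,.013],loop_bar=bar,loop_pin=pin,latch_pivot=piv,handle_end=he)
    M=R.from_euler('z',yaw).as_matrix()
    return {k:M@p+[x0,y0,0] for k,p in L.items()}
def observe(cns,names=N,tag=''):
    o=[]
    for cn in cns:
        st=bot.get_state();im=cams.grab_frame(cn);c=cams.calibration(cn)
        if tag: save(im,cn+tag+'.png')
        for n in names:
            for e in cams.place_of(cn,n)[:1]:
                if e['p']>.4:o.append((cn,c,n,e['position'],e['p']))
    return o
SIG=dict(scene=1.5,side=1.5,wrist=3)
def fit(obs,v0,free,prior=None):
    v0=np.array(v0,float);free=np.array(free)
    sg=np.array([.05,.05,.2,.3,.006,.01,.005])
    def f(x):
        v=v0.copy();v[free]=x;m=model(v)
        r=[(proj(c,m[n])-p)/SIG[cn] for cn,c,n,p,_ in obs]
        return np.r_[np.ravel(r),(x-v0[free])/sg[free]]
    s=least_squares(f,v0[free],loss='soft_l1');v=v0.copy();v[free]=s.x;return v
E
python3 - <<'E'
from fit import *
st=bot.get_state();print(st['time'],st['tool_pos'],st['eef_rot'])
o=observe(['wrist','scene','side'],tag='1')
import pickle;pickle.dump(o,open('o1.pkl','wb'))
v=fit(o,[.495,.0155,-.18,.58,.054,.092,.063],[0,1,2,3,4])
print(v);m=model(v)
for k,p in m.items():print(k,p)
for cn,c,n,p,pp in o:print(cn,n,np.round(p),round(pp,2),np.round(proj(c,m[n])-p,1))
E
```

```text
2.6 [0.5    0.03   0.2508] [2.4118 2.0127 0.0013]
[ 0.493   0.0167 -0.1467  0.5582  0.0555  0.092   0.063 ]
mould_board [0.493  0.0167 0.    ]
keeper_seat [0.5103 0.0923 0.063 ]
hook_lip [0.5103 0.0923 0.076 ]
loop_bar [0.5013 0.0727 0.063 ]
loop_pin [ 0.4801 -0.0703  0.075 ]
latch_pivot [ 0.4849 -0.0377  0.063 ]
handle_end [ 0.4687 -0.1479  0.1396]
wrist mould_board [319. 175.] 0.69 [-3.2 -0.1]
wrist keeper_seat [318. 104.] 0.81 [ 1.2 -0.4]
wrist hook_lip [321. 102.] 0.78 [-2.3  2. ]
wrist loop_bar [312. 130.] 0.71 [ 0.7 -2.3]
wrist loop_pin [321. 282.] 0.76 [-2.8  1. ]
wrist latch_pivot [319. 245.] 0.89 [-2.1  1.2]
wrist handle_end [317. 103.] 0.63 [  3.7 301. ]
scene mould_board [322. 201.] 0.9 [1.1 3.1]
scene keeper_seat [347. 196.] 0.92 [ 1.3 -2.7]
scene hook_lip [348. 190.] 0.95 [ 1.  -0.2]
scene loop_bar [343. 191.] 0.79 [-0.9 -0.2]
scene loop_pin [298. 180.] 0.6 [-0.5  0.9]
scene latch_pivot [307. 189.] 0.9 [ 0.1 -3.5]
scene handle_end [272. 159.] 0.6 [0.5 1.3]
side mould_board [334. 229.] 0.83 [0.1 1.2]
side keeper_seat [331. 234.] 0.64 [-4.9 -0.6]
side hook_lip [328. 233.] 0.88 [-1.3 -2.9]
side loop_bar [331. 229.] 0.79 [-0.9 -0.4]
side loop_pin [341. 196.] 0.91 [0.4 1.5]
side latch_pivot [340. 205.] 0.6 [-1.   1.1]
side handle_end [347. 168.] 0.68 [0.1 0.2]
```

View pics/wrist1.png

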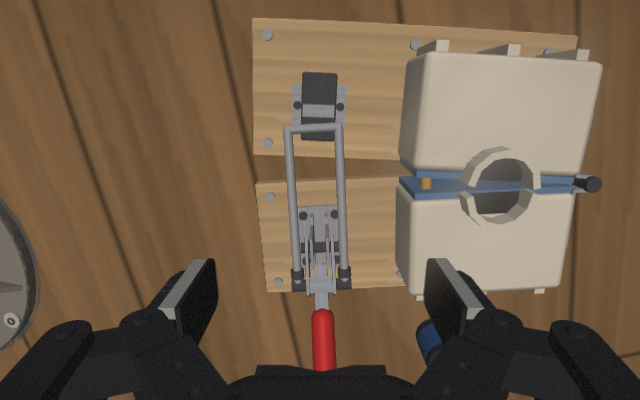

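The close view agrees with the fit: the bar is at (313,127) and the board yaw is about -0.147. I'll lower the fingers astride both legs, 15 mm back from the bar.

Request:
carry_out(gripper=[100, 100, 100, 100, 100, 100, 100, 100], linear=[[0.01, -0.002, 0.03], [0.02, -0.004, 0.06], [0.027, -0.006, 0.09], [0.027, -0.006, 0.12], [0.027, -0.006, 0.15], [0.027, -0.006, 0.175], [0.027, -0.006, 0.188], [0.027, -0.006, 0.188]], dr=[[0, 0, -0.033], [0, 0, -0.033], [0, 0, -0.033], [0, 0, -0.033], [0, 0, -0.033], [0, 0, -0.033], [0, 0, -0.033], [0, 0, -0.033]])

```text
time: 4.6
tool_pos: [0.4981, 0.0575, 0.0611]
eef_rot: [-2.378, -2.052, 0.004]
force: [-0.3, -0.1, 0.4]
gripper_width: 0.998
grasp_force: 0.0
```

Request:
carry_out(gripper=[60, 50, 50, 50, 50, 50], linear=[[0, 0, 0], [0, 0, 0], [0, 0, 0], [0, 0, 0], [0, 0, 0], [0, 0, 0]], dr=[[0, 0, 0], [0, 0, 0], [0, 0, 0], [0, 0, 0], [0, 0, 0], [0, 0, 0]], grip_force=35)

```text
time: 5.2
tool_pos: [0.4995, 0.0577, 0.0637]
eef_rot: [2.378, 2.052, 0.002]
force: [-3.5, -0.4, 11.3]
gripper_width: 0.594
grasp_force: 34.3
```

Run:
```python
from h import *
s=bot.get_state();print(s['time'],s['tool_pos'],s['force'],s['gripper_width']*85,s['grasp_force'])
save(cams.grab_frame('wrist'),'w2.png')
```

```text
5.2 [0.49947636 0.05774667 0.06367948] [-3.4575715  -0.39786622 11.2810179 ] 50.45871738234527 34.33249354362488
```

View pics/w2.png

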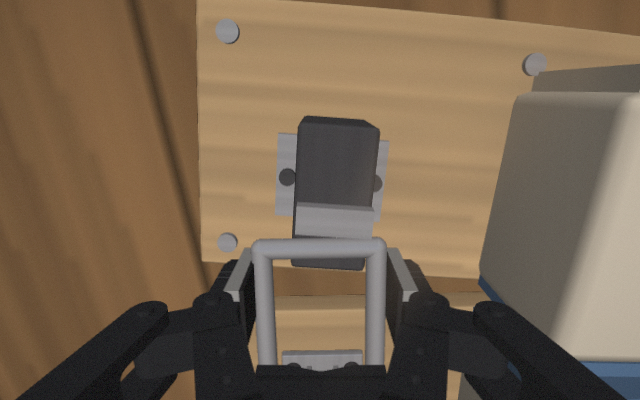

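Both legs are gripped. The bar is at row 245, and the hook is just ahead of it at rows 205–237. Next I lift the bar and draw it to +y.

Request:
carry_out(gripper=[50, 50, 50, 50], linear=[[0, 0, -0.008], [0, 0, -0.017], [0, 0, -0.025], [0, 0, -0.025]], dr=[[0, 0, 0], [0, 0, 0], [0, 0, 0], [0, 0, 0]])

```text
time: 5.65
tool_pos: [0.499, 0.0572, 0.0886]
eef_rot: [2.379, 2.051, 0.001]
force: [0.1, -3.7, -3.0]
gripper_width: 0.592
grasp_force: 37.1
```

Run:
```python
from fit import *
s=bot.get_state();print(s['time'],s['tool_pos'],s['force'],s['gripper_width']*85,s['grasp_force'])
c=cams.calibration('wrist');save(cams.grab_frame('wrist'),'w3.png')
for n in ['loop_bar','hook_lip','keeper_seat']:
    for e in cams.place_of('wrist',n)[:1]:print(n,e, onz(c,e['position'],{'loop_bar':.088,'hook_lip':.076,'keeper_seat':.063}[n]))
```

```text
5.65 [0.499  0.0572 0.0886] [ 0.0975 -3.6755 -2.9715] 50.29671152353602 37.09181785583496
loop_bar {'position': [322.1, 248.2], 'p': 0.62} [0.5017 0.0723 0.088 ]
hook_lip {'position': [336.1, 187.3], 'p': 0.76} [0.5103 0.092  0.076 ]
keeper_seat {'position': [330.7, 176.9], 'p': 0.63} [0.5087 0.0934 0.063 ]
```

View pics/w3.png

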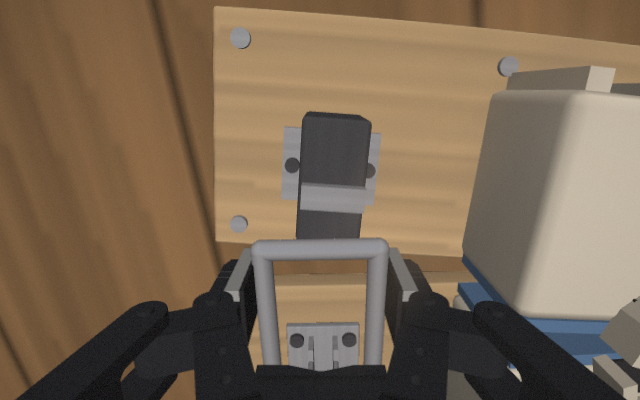

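Run:
```python
from fit import *
c=cams.calibration('wrist')
M=R.from_euler('z',-.147).as_matrix()
def b(px,z): return (M.T@(onz(c,px,z)-[.493,.0167,0]))*1000
for n,px,z in [('lipL',(301,184),.076),('lipR',(376,187),.076),('lipLn',(301,206),.076),('lipRn',(373,209),.076),('legLin',(272,262),.087),('legRin',(370,262),.087),('legLo',(254,255),.087),('legRo',(388,255),.087),('legLin2',(278,340),.083),('legRin2',(364,340),.083)]: print(n,b(px,z))
im=cv2.imread('pics/w3.png');cv2.imwrite('pics/w3c.png',cv2.resize(im[90:350,200:440],None,fx=2.3,fy=2.3,interpolation=cv2.INTER_CUBIC))
```

```text
lipL [-7.8027 78.8454 76.    ]
lipR [21.5948 77.6468 76.    ]
lipLn [-7.9429 69.8001 76.    ]
lipRn [20.8065 68.5476 76.    ]
legLin [-18.8396  50.7048  87.    ]
legRin [18.8897 50.7204 87.    ]
legLo [-25.6224  53.6496  87.    ]
legRo [25.6679 53.6706 87.    ]
legLin2 [-18.4391  11.4342  83.    ]
legRin2 [18.555 11.451 83.   ]
```

View pics/w3c.png

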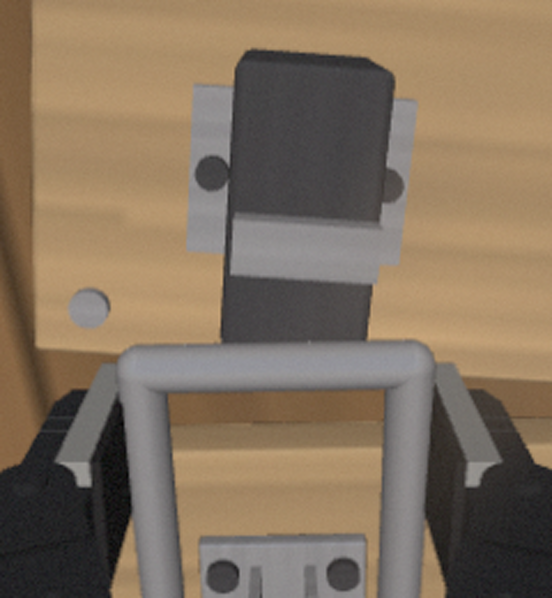

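The crop puts the hook's sides at columns 301–366, which is board x -8 to +17.5 mm. The legs' insides are at about ±18 mm, so it is tight on the right and I'll bias the draw slightly to +x (tool y).

Request:
carry_out(gripper=[50, 50, 50, 50, 50, 50, 50, 50], linear=[[0.004, 0.001, -0.003], [0.009, 0.002, -0.003], [0.014, 0.002, -0.003], [0.019, 0.002, -0.003], [0.024, 0.002, -0.003], [0.029, 0.002, -0.003], [0.034, 0.002, -0.003], [0.034, 0.002, -0.003]], dr=[[0, 0, 0], [0, 0, 0], [0, 0, 0], [0, 0, 0], [0, 0, 0], [0, 0, 0], [0, 0, 0], [0, 0, 0]])

```text
time: 6.65
tool_pos: [0.504, 0.0916, 0.0895]
eef_rot: [-2.376, -2.052, 0.005]
force: [-9.0, 1.2, 1.7]
gripper_width: 0.595
grasp_force: 37.3
```

Run:
```python
from fit import *
M=R.from_euler('z',-.147).as_matrix()
s=bot.get_state();print(s['time'],s['tool_pos'],s['force'],s['gripper_width']*85,s['grasp_force'])
print('tcp board',M.T@(s['tool_pos']-[.493,.0167,0]))
c=cams.calibration('wrist');save(cams.grab_frame('wrist'),'w4.png')
for n in ['loop_bar','hook_lip','keeper_seat']:
    for e in cams.place_of('wrist',n)[:1]:print(n,e, M.T@(onz(c,e['position'],{'loop_bar':.088,'hook_lip':.076,'keeper_seat':.063}[n])-[.493,.0167,0]))
```

```text
6.65 [0.504  0.0916 0.0895] [-9.0044  1.1507  1.7393] 50.581364691173 37.299293875694275
tcp board [-0.0001  0.0757  0.0895]
loop_bar {'position': [317.4, 248.8], 'p': 0.85} [-0.0015  0.0903  0.088 ]
hook_lip {'position': [336.0, 265.9], 'p': 0.93} [0.0063 0.0768 0.076 ]
keeper_seat {'position': [333.7, 250.1], 'p': 0.93} [0.0057 0.0781 0.063 ]
```

View pics/w4.png

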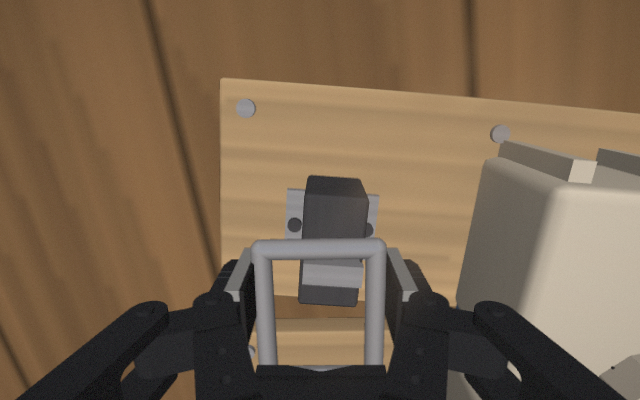

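The bar is now about 12 mm past the lip tip: bar at board y 90 mm, lip at 77. I'll lower it.

Request:
carry_out(gripper=[50, 50, 50, 50, 50, 50], linear=[[0, 0, 0.005], [0, 0, 0.01], [0, 0, 0.015], [0, 0, 0.02], [0, 0, 0.025], [0, 0, 0.025]], dr=[[0, 0, 0], [0, 0, 0], [0, 0, 0], [0, 0, 0], [0, 0, 0], [0, 0, 0]])

```text
time: 7.45
tool_pos: [0.504, 0.0913, 0.0648]
eef_rot: [-2.376, -2.051, 0.005]
force: [-12.7, 1.2, 11.6]
gripper_width: 0.593
grasp_force: 39.4
```

Run:
```python
from fit import *
M=R.from_euler('z',-.147).as_matrix()
s=bot.get_state();print(s['time'],s['tool_pos'],s['force'],s['gripper_width']*85,s['grasp_force'])
print('tcp board',M.T@(s['tool_pos']-[.493,.0167,0]))
for cn in ['wrist','side','scene']:
  save(cams.grab_frame(cn),cn+'5.png');c=cams.calibration(cn)
  for n in ['loop_bar','hook_lip','keeper_seat','handle_end']:
    for e in cams.place_of(cn,n)[:1]:print(cn,n,e, M.T@(onz(c,e['position'],{'loop_bar':.063,'hook_lip':.076,'keeper_seat':.063,'handle_end':.19}[n])-[.493,.0167,0]))
```

```text
7.45 [0.504  0.0913 0.0648] [-12.7356   1.1826  11.6096] 50.39842957671365 39.40538194729015
tcp board [-0.      0.0754  0.0648]
wrist loop_bar {'position': [318.4, 254.8], 'p': 0.86} [-0.001   0.0874  0.063 ]
wrist hook_lip {'position': [337.6, 294.2], 'p': 0.81} [0.006  0.0781 0.076 ]
wrist keeper_seat {'position': [332.5, 276.7], 'p': 0.77} [0.0046 0.0779 0.063 ]
side loop_bar {'position': [327.7, 238.1], 'p': 0.49} [-0.0037  0.0973  0.063 ]
side hook_lip {'position': [330.1, 233.2], 'p': 0.97} [-0.0083  0.0869  0.076 ]
side handle_end {'position': [328.4, 233.0], 'p': 0.72} [-0.0294  0.1932  0.19  ]
scene hook_lip {'position': [348.0, 189.5], 'p': 0.96} [0.0063 0.0756 0.076 ]
scene keeper_seat {'position': [348.0, 196.4], 'p': 0.92} [0.0243 0.0794 0.063 ]
scene handle_end {'position': [321.2, 152.1], 'p': 0.61} [-0.004  -0.0148  0.19  ]
```

Request:
carry_out(gripper=[75, 90, 95, 95, 95, 95, 95, 95], linear=[[0, -0.001, -0.001], [0, -0.002, -0.001], [0, -0.002, -0.001], [0, -0.002, -0.02], [0, -0.002, -0.06], [0, -0.002, -0.11], [0, -0.002, -0.16], [0, -0.002, -0.205]], dr=[[0, 0, 0], [0, 0, 0], [0, 0, 0], [0, 0, 0], [0, 0, 0], [0, 0, 0], [0, 0, 0], [0, 0, 0]])

```text
time: 9.0
tool_pos: [0.5039, 0.0912, 0.273]
eef_rot: [2.378, 2.052, 0.002]
force: [1.1, -0.0, 0.4]
gripper_width: 0.949
grasp_force: 0.0
```

Run:
```python
from fit import *
M=R.from_euler('z',-.147).as_matrix()
s=bot.get_state();print(s['time'],s['tool_pos'],s['force'],s['gripper_width'])
print('tcp board',M.T@(s['tool_pos']-[.493,.0167,0]))
o=observe(['wrist','scene','side'],tag='6')
v=fit(o,[.493,.0167,-.147,1.9,.0555,.092,.063],[3]);print(v);m=model(v)
for cn,c,n,p,pp in o:print(cn,n,np.round(p),round(pp,2),np.round(proj(c,m[n])-p,1))
for k in m:print(k,m[k],M.T@(m[k]-[.493,.0167,0]))
```

```text
9.0 [0.5039 0.0912 0.273 ] [ 1.0633 -0.0416  0.4499] 0.9488225809634566
tcp board [-0.0001  0.0753  0.273 ]
[ 0.493   0.0167 -0.147   1.8365  0.0555  0.092   0.063 ]
wrist mould_board [323. 223.] 0.74 [-6.4 -2.6]
wrist keeper_seat [324. 166.] 0.84 [-1.5  2.2]
wrist hook_lip [328. 172.] 0.63 [-5.2 -1. ]
wrist loop_bar [320. 156.] 0.68 [-3.7  1.9]
wrist loop_pin [322. 303.] 0.67 [-5.4  2. ]
wrist latch_pivot [325. 290.] 0.94 [-8.  -1.7]
wrist handle_end [321. 334.] 0.94 [-4.4 -0.6]
scene keeper_seat [349. 196.] 0.72 [-0.9 -3.1]
scene hook_lip [348. 190.] 0.56 [ 0.6 -0.9]
scene loop_bar [351. 193.] 0.63 [ 1.  -0.5]
scene loop_pin [309. 175.] 0.73 [-1.1  1.4]
scene latch_pivot [308. 186.] 0.93 [-1.  -0.6]
scene handle_end [320. 154.] 0.84 [ 0.8 -1.5]
side mould_board [333. 232.] 0.85 [ 1.2 -2.1]
side keeper_seat [329. 235.] 0.77 [-3.  -2.4]
side hook_lip [328. 232.] 0.6 [-1.7 -2.1]
side loop_bar [323. 236.] 0.5 [ 4.5 -0.1]
side loop_pin [338. 197.] 0.71 [1.2 1.6]
side latch_pivot [339. 205.] 0.8 [-0.6  1.1]
side handle_end [338. 185.] 0.78 [-1.4 -0.7]
mould_board [0.493  0.0167 0.    ] [0. 0. 0.]
keeper_seat [0.5104 0.0923 0.063 ] [0.0061 0.0773 0.063 ]
hook_lip [0.5104 0.0923 0.076 ] [0.0061 0.0773 0.076 ]
loop_bar [0.5058 0.1034 0.063 ] [-0.      0.0877  0.063 ]
loop_pin [ 0.4852 -0.0358  0.0979] [ 0.     -0.053   0.0979]
latch_pivot [ 0.4849 -0.0377  0.063 ] [ 0.    -0.055  0.063]
handle_end [0.491  0.0031 0.1917] [ 0.     -0.0138  0.1917]
```

View pics/wrist6.png

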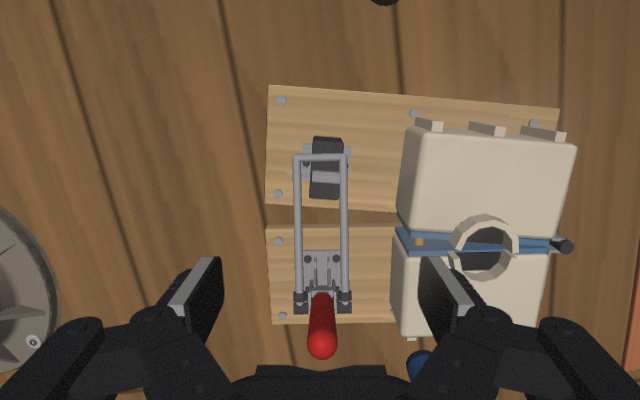

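The bar rests behind the hook (156 row, lip at 172) and the handle stands at q≈1.84. Next I move the fingers over the handle and come down astride it.

Request:
carry_out(gripper=[80, 65, 65, 65, 65, 65, 65, 65], linear=[[-0.03, 0, 0], [-0.06, 0.001, 0], [-0.085, 0.001, 0], [-0.089, 0.001, 0], [-0.089, 0.001, 0.02], [-0.089, 0.001, 0.05], [-0.089, 0.001, 0.08], [-0.089, 0.001, 0.081]], dr=[[0, 0, 0], [0, 0, 0], [0, 0, 0], [0, 0, 0], [0, 0, 0], [0, 0, 0], [0, 0, 0], [0, 0, 0]])

```text
time: 11.0
tool_pos: [0.4901, 0.0034, 0.1865]
eef_rot: [-2.376, -2.051, 0.007]
force: [-0.7, 0.6, 1.0]
gripper_width: 0.649
grasp_force: 0.0
```

Request:
carry_out(gripper=[40, 20, 10, 10, 10, 10, 10], linear=[[0, 0, 0], [0, 0, 0], [0, 0, 0], [0, 0, 0], [0, 0, 0], [0, 0, 0], [0, 0, 0]], dr=[[0, 0, 0], [0, 0, 0], [0, 0, 0], [0, 0, 0], [0, 0, 0], [0, 0, 0], [0, 0, 0]], grip_force=40)

```text
time: 11.7
tool_pos: [0.4922, 0.0036, 0.1908]
eef_rot: [2.378, 2.052, 0.003]
force: [-4.3, 1.9, 7.8]
gripper_width: 0.221
grasp_force: 38.8
```

Run:
```python
from fit import *
M=R.from_euler('z',-.147).as_matrix()
s=bot.get_state();print(s['time'],s['tool_pos'],s['force'],s['gripper_width']*85,s['grasp_force'])
t=M.T@(s['tool_pos']-[.493,.0167,0]);print('tcp board',t)
P=lambda q:np.array([-.135*np.cos(q)+.006*np.sin(q)-.055,.135*np.sin(q)+.006*np.cos(q)+.063])
for q in [1.84,1.75,1.65,1.55,1.45,1.35,1.25,1.15,1.05,.95,.85,.75,.65,.55,.45,.35,.25,.15,.05,0,-.03]:
    d=P(q)-P(1.84);print(q,'tool x,z',np.round([d[0],-d[1]],3))
```

```text
11.7 [0.4922 0.0036 0.1908] [-4.2861  1.8766  7.776 ] 18.748147728968902 38.750399351119995
tcp board [ 0.0011 -0.0131  0.1908]
1.84 tool x,z [ 0. -0.]
1.75 tool x,z [-0.012 -0.003]
1.65 tool x,z [-0.025 -0.006]
1.55 tool x,z [-0.038 -0.007]
1.45 tool x,z [-0.052 -0.006]
1.35 tool x,z [-0.065 -0.004]
1.25 tool x,z [-0.079 -0.001]
1.15 tool x,z [-0.091  0.003]
1.05 tool x,z [-0.104  0.008]
0.95 tool x,z [-0.115  0.015]
0.85 tool x,z [-0.126  0.023]
0.75 tool x,z [-0.136  0.032]
0.65 tool x,z [-0.146  0.042]
0.55 tool x,z [-0.154  0.053]
0.45 tool x,z [-0.161  0.064]
0.35 tool x,z [-0.166  0.077]
0.25 tool x,z [-0.171  0.089]
0.15 tool x,z [-0.174  0.102]
0.05 tool x,z [-0.176  0.116]
0 tool x,z [-0.177  0.123]
-0.03 tool x,z [-0.177  0.127]
```

Request:
carry_out(gripper=[10, 10, 10, 10, 10, 10, 10], linear=[[-0.012, 0, -0.003], [-0.025, 0, -0.006], [-0.038, 0, -0.007], [-0.052, 0, -0.006], [-0.065, 0, -0.004], [-0.079, 0, -0.001], [-0.079, 0, -0.001]], dr=[[0, 0, 0], [0, 0, 0], [0, 0, 0], [0, 0, 0], [0, 0, 0], [0, 0, 0], [0, 0, 0]])

```text
time: 12.4
tool_pos: [0.4813, -0.0769, 0.1911]
eef_rot: [2.379, 2.048, 0.004]
force: [6.9, 1.7, -0.4]
gripper_width: 0.22
grasp_force: 40.2
```

Run:
```python
from fit import *
M=R.from_euler('z',-.147).as_matrix()
s=bot.get_state();print(s['time'],s['tool_pos'],s['force'],s['gripper_width']*85,s['grasp_force'])
print('tcp board',M.T@(s['tool_pos']-[.493,.0167,0]))
save(cams.grab_frame('wrist'),'w7.png')
```

```text
12.4 [ 0.4813 -0.0769  0.1911] [ 6.8683  1.7069 -0.3836] 18.71015984090282 40.188632011413574
tcp board [ 0.0022 -0.0943  0.1911]
```

View pics/w7.png

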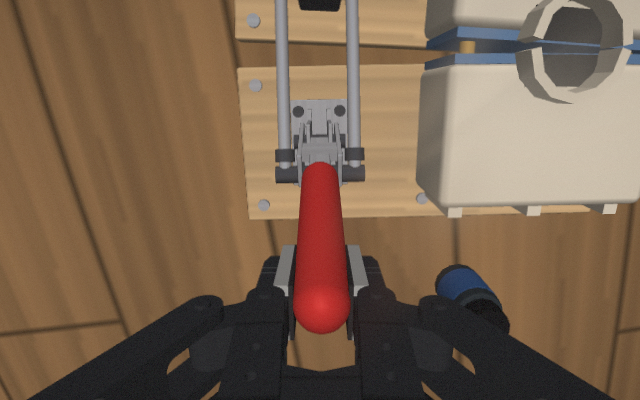

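The handle is held well, but the bar is out of frame. I'll check the hook from the other cameras before going further.

Run:
```python
from fit import *
v=[.493,.0167,-.147,1.25,.0555,.092,.063]
o=observe(['scene','side'],tag='8')
V=fit(o,v,[3,5]);print(V)
m=model(V)
for cn,c,n,p,pp in o:print(cn,n,np.round(p),round(pp,2),np.round(proj(c,m[n])-p,1))
a=[]
for cn,(r0,r1,c0,c1) in dict(scene=(150,230,290,390),side=(180,260,290,390)).items():
    a.append(cv2.resize(cv2.imread(f'pics/{cn}8.png')[r0:r1,c0:c1],(400,320),interpolation=cv2.INTER_CUBIC))
cv2.imwrite('pics/c8.png',np.hstack(a))
```

```text
[ 0.493   0.0167 -0.147   1.2951  0.0555  0.0593  0.063 ]
scene mould_board [318. 207.] 0.72 [ 5.2 -2.8]
scene keeper_seat [343. 193.] 0.9 [ 3.2 -0.7]
scene hook_lip [344. 188.] 0.9 [1.9 1.3]
scene loop_bar [344. 188.] 0.5 [2.6 3.3]
scene loop_pin [304. 177.] 0.68 [-2.  -0.2]
scene latch_pivot [308. 187.] 0.71 [-0.5 -0.8]
scene handle_end [297. 150.] 0.93 [ 0.6 -1.6]
side mould_board [336. 231.] 0.56 [-2.  -0.2]
side keeper_seat [329. 232.] 0.87 [-1.1 -0.1]
side hook_lip [328. 229.] 0.75 [-0.4 -0.4]
side loop_bar [330. 232.] 0.79 [-0.8 -0.6]
side loop_pin [338. 197.] 0.89 [ 2.2 -0.7]
side latch_pivot [340. 205.] 0.89 [-1.  1.]
side handle_end [340. 170.] 0.85 [ 2.4 -0.8]
```

View pics/c8.png

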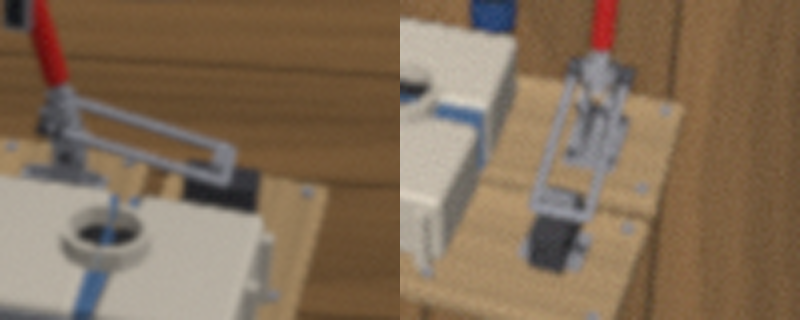

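The loop is hooked: the bar lies behind the lip, and the swing half has come in from 0.092 to about 0.06 rad. I'll continue the arc.

Request:
carry_out(gripper=[10, 10, 10, 10, 10, 10, 10, 10], linear=[[-0.012, 0, 0.004], [-0.025, 0, 0.009], [-0.036, 0, 0.016], [-0.047, 0, 0.024], [-0.057, 0, 0.033], [-0.067, 0, 0.043], [-0.075, 0, 0.054], [-0.082, 0, 0.065]], dr=[[0, 0, 0], [0, 0, 0], [0, 0, 0], [0, 0, 0], [0, 0, 0], [0, 0, 0], [0, 0, 0], [0, 0, 0]])

```text
time: 14.05
tool_pos: [0.4709, -0.1579, 0.1267]
eef_rot: [2.375, 2.048, 0.006]
force: [12.5, 2.1, 2.8]
gripper_width: 0.216
grasp_force: 38.9
```

Run:
```python
from fit import *
M=R.from_euler('z',-.147).as_matrix()
s=bot.get_state();print(s['time'],s['tool_pos'],s['force'],s['gripper_width']*85,s['grasp_force'])
t=M.T@(s['tool_pos']-[.493,.0167,0]);print('tcp board',t,np.arctan2(t[2]-.063,-.055-t[1])-.044,np.hypot(t[2]-.063,-.055-t[1]))
```

```text
14.05 [ 0.4709 -0.1579  0.1267] [12.5471  2.0946  2.8347] 18.359447474721467 38.88807535171509
tcp board [ 0.0037 -0.1759  0.1267] 0.4407953093570665 0.13669232974330173
```

Request:
carry_out(gripper=[10, 10, 10, 10, 10, 10, 10, 10], linear=[[-0.005, 0.001, 0.013], [-0.01, 0.002, 0.025], [-0.013, 0.003, 0.038], [-0.015, 0.003, 0.052], [-0.016, 0.003, 0.059], [-0.016, 0.003, 0.063], [-0.016, 0.003, 0.064], [-0.016, 0.003, 0.064]], dr=[[0, 0, 0], [0, 0, 0], [0, 0, 0], [0, 0, 0], [0, 0, 0], [0, 0, 0], [0, 0, 0], [0, 0, 0]])

```text
time: 14.85
tool_pos: [0.4692, -0.173, 0.061]
eef_rot: [2.378, 2.052, 0.0]
force: [4.4, -3.1, 0.3]
gripper_width: 0.207
grasp_force: 38.7
```

Run:
```python
from fit import *
M=R.from_euler('z',-.147).as_matrix()
s=bot.get_state();print(s['time'],s['tool_pos'],s['force'],s['gripper_width']*85,s['grasp_force'])
t=M.T@(s['tool_pos']-[.493,.0167,0]);print('tcp board',t,np.arctan2(t[2]-.063,-.055-t[1])-.044,np.hypot(t[2]-.063,-.055-t[1]))
```

```text
14.85 [ 0.4692 -0.173   0.061 ] [ 4.4436 -3.0977  0.3373] 17.577164907826344 38.680490255355835
tcp board [ 0.0042 -0.1912  0.061 ] -0.058555422055239836 0.13618079120338014
```

Request:
carry_out(gripper=[30, 50, 55, 55, 55, 55, 55, 55], linear=[[0, 0, 0], [0, 0, 0], [0, 0, 0], [0, 0, -0.02], [0, 0, -0.05], [0, 0, -0.09], [0, 0, -0.13], [0, 0, -0.13]], dr=[[0, 0, 0], [0, 0, 0], [0, 0, 0], [0, 0, 0], [0, 0, 0], [0, 0, 0], [0, 0, 0], [0, 0, 0]])

```text
time: 15.65
tool_pos: [0.4708, -0.1731, 0.1959]
eef_rot: [2.375, 2.049, 0.007]
force: [-0.6, 1.6, -1.9]
gripper_width: 0.548
grasp_force: 0.0
```

Run:
```python
from fit import *
s=bot.get_state();print(s['time'],s['tool_pos'],s['force'],s['gripper_width'])
o=observe(['wrist','scene','side'],tag='9')
V=fit(o,[.493,.0167,-.147,0.05,.0555,.01,.063],[0,1,2,3,5]);print(V)
m=model(V)
for cn,c,n,p,pp in o:print(cn,n,np.round(p),round(pp,2),np.round(proj(c,m[n])-p,1))
print(m['handle_end'])
a=[cv2.resize(cv2.imread('pics/wrist9.png'),(480,300))]
for cn,(r0,r1,c0,c1) in dict(scene=(150,240,255,375),side=(150,270,290,390)).items():
    a.append(cv2.resize(cv2.imread(f'pics/{cn}9.png')[r0:r1,c0:c1],(240,300) if cn=='side' else (400,300),interpolation=cv2.INTER_CUBIC))
z=np.zeros((600,800,3),np.uint8);z[:300,:480]=a[0];z[300:,:400]=a[1];z[300:,400:640]=a[2]
cv2.imwrite('pics/c9.png',z)
```

```text
15.65 [ 0.4708 -0.1731  0.1959] [-0.5714  1.5865 -1.8941] 0.547929574567827
[ 0.4918  0.0142 -0.1217 -0.0399  0.0555  0.0031  0.063 ]
wrist loop_pin [316.  45.] 0.91 [-1.3  7.1]
wrist handle_end [318. 196.] 0.82 [1.  0.4]
scene mould_board [320. 204.] 0.78 [3.2 0.4]
scene keeper_seat [339. 194.] 0.87 [ 2.3 -3.2]
scene hook_lip [340. 186.] 0.73 [1.3 0.5]
scene loop_bar [340. 188.] 0.64 [0.9 2.6]
scene loop_pin [295. 184.] 0.67 [0.7 2.7]
scene latch_pivot [307. 187.] 0.71 [-0.2 -1.2]
scene handle_end [267. 180.] 0.7 [-1.9  0.3]
side keeper_seat [334. 228.] 0.58 [-3.1 -0.2]
side hook_lip [331. 228.] 0.73 [-0.2 -2.9]
side loop_bar [330. 226.] 0.73 [1.  2.8]
side loop_pin [340. 202.] 0.93 [ 0.9 -0.8]
side latch_pivot [340. 204.] 0.87 [-1.2  1.1]
side handle_end [346. 181.] 0.58 [ 1.  -0.3]
[ 0.4687 -0.1745  0.0636]
```

View pics/c9.png

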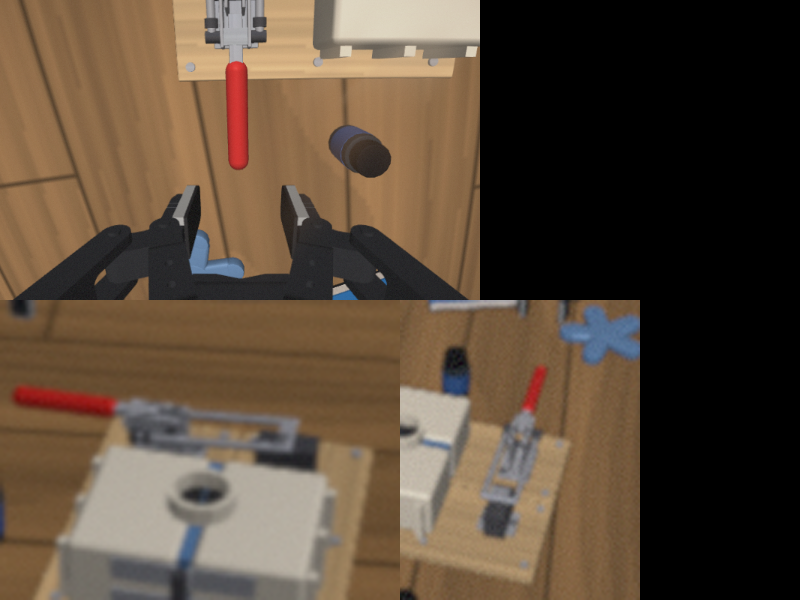

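Mould shut: the handle lies level on its stop (fit q≈0), the bar is in the hook, the halves are together (swing ≈0.003), and everything else is standing.

```bash
python3 -c "
from rig import job;print(job.hand_in())"
```

```text
the job is handed in; nothing more can be done
None
```

The mould is latched shut: the loop's bar is hooked behind the keeper, the red handle is down past its dead point and released, nothing else was touched, and the job is handed in (no verdict was returned).

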